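# Line up microscope objectives by length

### The job

The microscope's four objectives have been taken off for cleaning and stand about the bench. Stand them upright on the four black pads of the aluminium strip, one centred on each pad, in order of length: the shortest on the pad nearest the microscope, the longest on the pad farthest from it. They are glass inside, so set each one down gently without dropping it, and let none of them fall over.

Things in the scene. Friction and masses are not known exactly. Their poses are not given: they have to be found in the camera images.
- lens_p_center (a point): the shortest of the four loose microscope objectives: an upright steel cylinder, 36 mm high, 36 mm diameter over its lower 24 mm, the top 12 mm tapering to a small round front lens 28 mm across; about 100 g. It stands on its mounting thread on the table, front lens up. The point is on its axis, half-way up (18 mm above its underside); z points up along the axis
- lens_q_center (a point): second shortest of the four loose microscope objectives: an upright steel cylinder, 52 mm high, 36 mm diameter over its lower 40 mm, the top 12 mm tapering to a small round front lens 20 mm across; about 140 g. It stands on its mounting thread on the table, front lens up. The point is on its axis, half-way up (26 mm above its underside); z points up along the axis
- lens_r_center (a point): second longest of the four loose microscope objectives: an upright steel cylinder, 68 mm high, 36 mm diameter over its lower 56 mm, the top 12 mm tapering to a small round front lens 13 mm across; about 180 g. It stands on its mounting thread on the table, front lens up. The point is on its axis, half-way up (34 mm above its underside); z points up along the axis
- lens_s_center (a point): the longest of the four loose microscope objectives: an upright steel cylinder, 84 mm high, 36 mm diameter over its lower 72 mm, the top 12 mm tapering to a small round front lens 6 mm across; about 220 g. It stands on its mounting thread on the table, front lens up. The point is on its axis, half-way up (42 mm above its underside); z points up along the axis
- pad_a: one of the four identical round black rubber pads on the aluminium strip, 48 mm diameter, 2 mm thick, fixed; they form a straight row at 80 mm spacing and the letters are in no order along it. Origin at the centre of its underside, which lies on the strip 10 mm above the table (pad top 12 mm above the table)
- pad_b: one of the four identical round black rubber pads on the aluminium strip, 48 mm diameter, 2 mm thick, fixed; they form a straight row at 80 mm spacing and the letters are in no order along it. Origin at the centre of its underside, which lies on the strip 10 mm above the table (pad top 12 mm above the table)
- pad_c: one of the four identical round black rubber pads on the aluminium strip, 48 mm diameter, 2 mm thick, fixed; they form a straight row at 80 mm spacing and the letters are in no order along it. Origin at the centre of its underside, which lies on the strip 10 mm above the table (pad top 12 mm above the table)
- pad_d: one of the four identical round black rubber pads on the aluminium strip, 48 mm diameter, 2 mm thick, fixed; they form a straight row at 80 mm spacing and the letters are in no order along it. Origin at the centre of its underside, which lies on the strip 10 mm above the table (pad top 12 mm above the table)
- lens_strip: flat aluminium strip fixed on the table, 60 mm wide (its x), 320 mm long (its y), 10 mm thick, carrying the four black pads along its middle. Origin at the centre of its underside; y runs along the row, roughly left-right for the robot
- microscope: white and black bench microscope, foot 200 x 130 mm, about 400 mm tall, standing fixed beyond one end of the strip, left or right (a potted plant of similar height stands beyond the other end). Origin at the centre of its underside
There are look-alikes about, which are no part of the job. Leave any purple look-alike of the part that bears lens_s_center alone.

How it is judged:
By the outcome, as a careful person would: the job done as asked, in the order asked, and still so for the second after the job is handed in, with the robot touching nothing.
It also fails if it takes over 104 s, if anything falls off the work surface, if the arm or the gripper's body presses on something with over 40 N, if the wrist force passes 120 N, or if a joint passes its speed limit or range.

### The arm

A 6-joint arm with a two-finger parallel gripper is mounted at the origin on the work surface. World frame = base frame: x ahead of the robot, y to its left, z up, the work surface at z = 0. Lengths are in m, angles in degrees, forces in N, time in s.
With the tool pointing down it reaches from about 0.3 to 0.75 m from the base axis. Payload 8.5 kg.
Tool frame: the origin (TCP) lies between the finger pads; the fingertips stand env.finger_overhang ahead of it and the grasp point (between the pads) lies 2 mm behind it (env.finger_overhang is the distance from the TCP to the fingertips, in m); z points along the fingers, y is the line along which they close (so a half turn about z gives the same grasp; the last joint's range is limited). The gripper opens to 85 mm and grips with 20 to 120 N. Pads are 22 mm wide; open, the fingers measure 114 mm over their backs; the gripper's body (76 mm by 85 mm) begins 54 mm behind the grasp point. The pads swing forward as they close: fully open they stand 13 mm farther back than shut.
Start: joints at [-84.013, 21.807, 74.336, -0, 83.858, -12.336], TCP at [0.173, -0.522, 0.209] pointing down, gripper open.
Joint ranges: [-178.18, 178.18], [-50.72, 133.34], [12.68, 142.11], [-81.47, 261.47], [9.98, 163.14], [-165.26, 165.26]. Speed limits (degrees/s): [136.94, 136.94, 180, 180, 180, 180].

### API

Orientations are given as a 3x3 rotation matrix whose columns are the frame's x, y, z axes.
In Python, from rig import env gives the robot as it stands. The module is installed in compiled form; this text tells all that it offers.
- The arm moves only by the tool jog_arm, never from a script. Its arguments are lists of equal length, an entry for each row: "hand": the finger opening in m, from 0 to 0.0854; "travel": the shift along the world's x, y, z in m, a list of three; "yaw": the turn about the world's z in rad. A call has exactly 5 rows; each row shifts and turns the commanded pose from where the row before left it; what a row does not reach is not made up. A row lasts 1/8 s, in which the tool goes at most 62.5 mm and 10.7 degrees, less where a joint would pass 70% of its speed; a pose out of reach is approached as far as the arm can. A call is refused whole if a number of a shift passes 0.0625 or a number of a turn 0.188, either way. A call with a gripper value outside its range is refused whole. The fingers move at their own pace and stop on an object; "grip_force" is the grip in N (left out, the last holds). Time passes only in rows, so rows that do not move let the fingers close, or fill a call up. It gives the time, the measured TCP pose, the force, the opening and the grip force at its end, in the units of the state.
- env.observe(): the state, without advancing time (a new reading comes with each control period).
- env.get_image(name): name is "scene" or "top" or "wrist"; returns the picture (480x640x3 uint8, red, green, blue); there is no depth.
- env.calibration(name): a dict with "fx", "fy", "cx", "cy" (pixels), "k1" (the pictures are not rectified: a ray, as slopes to the right and down, at radius r is drawn at 1 + k1 r^2 times it, then the intrinsics apply), "position" and "rotation" of the camera in the world; the wrist camera has in their place "hand_eye" (4x4, takes a point from camera to tool coordinates, whose origin is the TCP and whose axes are the flange's). Camera axes: x right, y down, z forward; pixel columns grow to the right and rows downward; lengths in m; the calibration is good to about 2 mm. A picture is of the moment at which its call begins: read the wrist's pose just before it. calibration takes no time and is no camera call.
- env.close_job(): hands the job in; it is judged then, once.
The state is a dict: "time_s": time; "q": joint angles; "qvel": joint speeds; "joint_efforts": joint torques, N m; "position": TCP position; "tool_rot": TCP orientation; "ft_force": force on the tool from outside, world axes, zero at the start; "wrist_torque": the same for the moment, N m; "grip_width": finger opening in m; "gripper_force": force on a finger pad.
Only numpy, scipy, OpenCV 4.12 (cv2) and the standard library are available. Lean on these libraries where they do the work, as an engineer would, in place of code of your own. Each camera call takes 0.05 s, during which the arm holds its last target. There are 200 camera calls.

## Working session

There is one attempt and no reset: what is moved stays moved. The work goes in short steps, Python scripts to look and compute and a tool call to move; the robot and the scene stay as the last step left them, time stands still between calls to the robot, and variables do not carry over. Pictures are saved under pics/ and viewed, at most 14 in all, crops included, and the job is handed in when it is done.

Besides the shell and the picture viewer there is one more tool, called after ">>>" by a JSON object that holds its "name" and its "arguments", one argument or row to a line. jog_arm: Moves the arm, as the interface text tells. Its arguments: {"type":"object","properties":{"hand":{"type":"array"},"travel":{"type":"array"},"yaw":{"type":"array"},"grip_force":{"type":"number"}},"required":["hand","travel","yaw"]}

```bash
mkdir -p pics
python3 - <<'E'
from rig import env
import cv2
s=env.observe();print(s['time_s'],s['position'],s['tool_rot'],s['grip_width'],env.finger_overhang)
for n in ("scene","top"):
    cv2.imwrite(f"pics/{n}0.png",env.get_image(n)[:,:,::-1]);print(n,env.calibration(n))
print(env.calibration("wrist"))
E
```

```text
0.0 [ 0.17287068 -0.52177482  0.20851722] [[ 9.49299464e-01  3.14373178e-01 -1.80830098e-04]
 [ 3.14373098e-01 -9.49298381e-01  1.46239618e-03]
 [ 2.88076414e-04 -1.44510002e-03 -9.99998914e-01]] 0.08558126784214035 0.017
scene {'fx': 580.7957333239451, 'fy': 580.7957333239451, 'cx': 317.6536568263707, 'cy': 246.98799694663668, 'k1': -0.02614381864114742, 'position': array([ 1.2569168 , -0.21256208,  1.08292949]), 'rotation': array([[ 0.24857035,  0.78437457, -0.56830389],
       [ 0.96849918, -0.19223852,  0.15828357],
       [ 0.01490371, -0.58974645, -0.80745093]])}
top {'fx': 577.7729394700198, 'fy': 577.7729394700198, 'cx': 314.2474224998702, 'cy': 233.98983473105162, 'k1': 0.022891684923060845, 'position': array([ 0.36849556, -0.01190912,  1.37016149]), 'rotation': array([[-0.00944085, -0.99122373,  0.13185746],
       [-0.99995453,  0.00918072, -0.00258062],
       [ 0.00134742, -0.13187582, -0.99126533]])}
{'fx': 359.9922746060826, 'fy': 359.9922746060826, 'cx': 324.1535161591748, 'cy': 233.78482372753052, 'k1': -0.023080032530984854, 'hand_eye': array([[ 3.76847724e-04, -9.60329052e-01, -2.78869092e-01,
         7.12292668e-02],
       [ 9.99999917e-01,  3.18539688e-04,  2.54401716e-04,
         1.50717035e-03],
       [-1.55478486e-04, -2.78869165e-01,  9.60329092e-01,
        -1.66259367e-01],
       [ 0.00000000e+00,  0.00000000e+00,  0.00000000e+00,
         1.00000000e+00]])}
```

View pics/scene0.png

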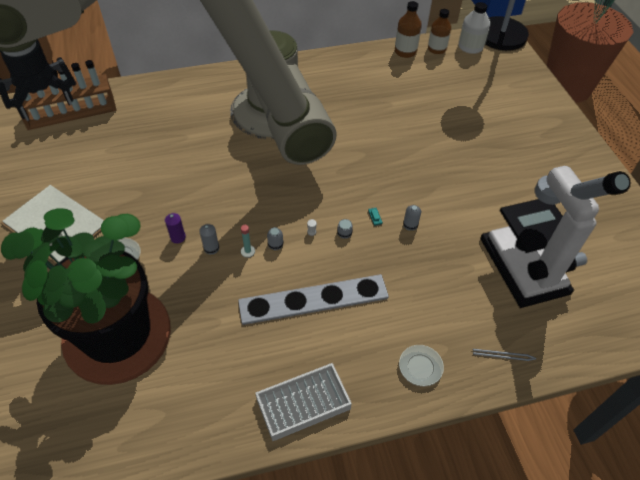

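View pics/top0.png

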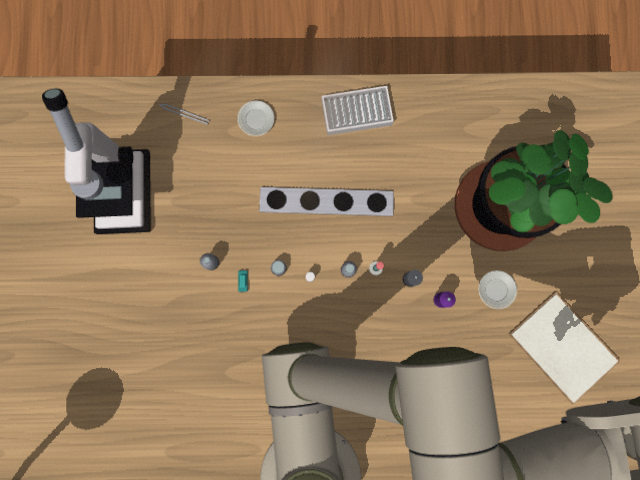

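The scene view shows the loose lenses at about (209,238), (275,237), (345,228) and (412,217), the purple look-alike at (175,228), and the microscope on the right (+y). The top view shows the lenses at (412,278), (348,269), (278,268) and (209,261), and the pads at (277..376, ~201). I'll enlarge both.

Run:
```python
import cv2,numpy as np
a=cv2.imread("pics/scene0.png")[190:330,160:440];b=cv2.imread("pics/top0.png")[180:320,190:470]
f=lambda i:cv2.resize(i,(784,392),interpolation=cv2.INTER_CUBIC)
cv2.imwrite("pics/z1.png",f(a));cv2.imwrite("pics/z2.png",f(b))
```

```text
(no output)
```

View pics/z1.png

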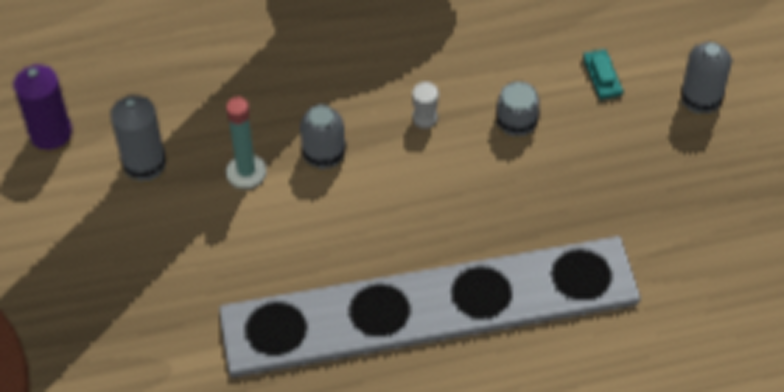

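View pics/z2.png

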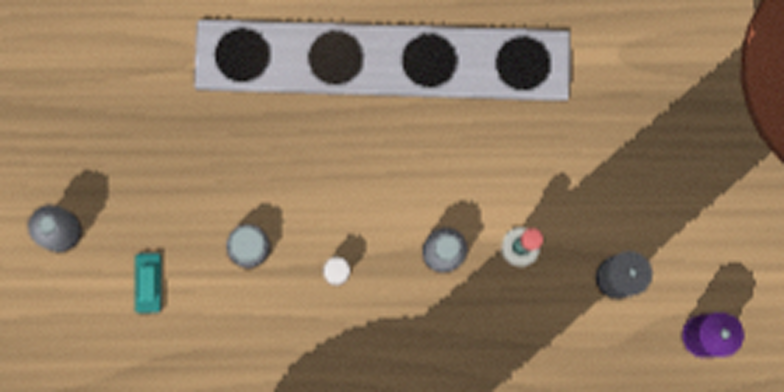

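In the enlargements, left to right in the scene view: purple, S, stand, Q, cap, P, clip, R. The front lenses are at crop (130,103), (320,115), (519,93) and (712,49). In the top view they are at (632,272), (448,246), (248,245) and (47,224).

```bash
cat > h.py <<'E'
import numpy as np,cv2
from rig import env
def ray(c,uv,R,p):
    D=np.array([c['k1'],0,0,0,0.]);K=np.array([[c['fx'],0,c['cx']],[0,c['fy'],c['cy']],[0,0,1]])
    x=cv2.undistortPoints(np.array([[uv]],float),K,D)[0,0]
    d=R@np.r_[x,1];return p,d/np.linalg.norm(d)
def rayn(n,uv):
    c=env.calibration(n);return ray(c,uv,c['rotation'],c['position'])
def tri(rs):
    A=sum(np.eye(3)-np.outer(d,d) for p,d in rs);b=sum((np.eye(3)-np.outer(d,d))@p for p,d in rs)
    x=np.linalg.solve(A,b);return x,max(np.linalg.norm(np.cross(x-p,d)) for p,d in rs)
def atz(r,z): return r[0]+r[1]*(z-r[0][2])/r[1][2]
def rayw(uv,s):
    c=env.calibration("wrist");H=c['hand_eye'];R=s['tool_rot']
    return ray(c,uv,R@H[:3,:3],s['position']+R@H[:3,3])
E
python3 - <<'E'
from h import *
S=dict(S=((130,103),(632,272)),Q=((320,115),(448,246)),P=((519,93),(248,245)),R=((712,49),(47,224)),
p1=((276,328),(523,62)),p2=((380,310),(430,60)),p3=((482,292),(336,57)),p4=((582,274),(243,54)))
hz=dict(S=.084,Q=.052,P=.036,R=.068)
for k,(a,b) in S.items():
    ra=rayn("scene",(a[0]/2.8+160-.3,a[1]/2.8+190-.3));rb=rayn("top",(b[0]/2.8+190-.3,b[1]/2.8+180-.3))
    z=hz.get(k,.012)
    print(k,tri([ra,rb]),atz(ra,z)[:2],atz(rb,z)[:2])
E
```

```text
S (array([ 0.44148799, -0.23930868,  0.08300359]), np.float64(4.612625980823761e-05)) [ 0.44231436 -0.23923702] [ 0.4414242  -0.23917879]
Q (array([ 0.46571469, -0.0950085 ,  0.05381984]), np.float64(0.00045607886390653117)) [ 0.4644264  -0.09435656] [ 0.4657563  -0.09557109]
P (array([0.46948253, 0.06953054, 0.03752101]), np.float64(0.001161578319697357)) [0.46855539 0.07108924] [0.46930534 0.06849439]
R (array([0.48546363, 0.22868047, 0.06746132]), np.float64(3.566384895279772e-05)) [0.48587735 0.22848299] [0.48540476 0.22854615]
p1 (array([ 0.62532689, -0.16445197,  0.01192946]), np.float64(0.00039555004991740207)) [ 0.6254638  -0.16406982] [ 0.62524059 -0.1648339 ]
p2 (array([ 0.62810693, -0.08474255,  0.01095975]), np.float64(0.0008720336343085394)) [ 0.62891338 -0.08401772] [ 0.6277195  -0.08553755]
p3 (array([ 0.63141252, -0.00464315,  0.01111614]), np.float64(0.0007240267990504842)) [ 0.63207852 -0.00410564] [ 0.63106292 -0.00535003]
p4 (array([0.63467042, 0.07487811, 0.0118068 ]), np.float64(0.0008890913133039162)) [0.63495199 0.07570669] [0.63438685 0.07400555]
```

Triangulated heights match the text (83, 54, 37.5 and 67.5 mm), so the identities are settled. Nearest the microscope is the pad at y=+0.075. I'll start with P, closing the fingers along world x.

>>> {"name": "jog_arm", "arguments": {
  "hand": [0.0854,0.0854,0.0854,0.0854,0.0854],
  "travel": [
    [0.0197,0.0395,0],
    [0.0197,0.0395,0],
    [0.0197,0.0395,0],
    [0.0197,0.0395,0],
    [0.0197,0.0395,0]
  ],
  "yaw": [0.0834,0.0834,0.0834,0.0834,0.0834],
  "grip_force": 30
}}

```text
time_s: 0.72
position: [0.2718, -0.3231, 0.2089]
tool_rot: [[0.739, 0.674, -0.0], [0.674, -0.739, 0.0], [0.0, -0.0, -1.0]]
ft_force: [0.2, -0.5, -0.3]
grip_width: 0.0855
gripper_force: 0.0
```

>>> {"name": "jog_arm", "arguments": {
  "hand": [0.0854,0.0854,0.0854,0.0854,0.0854],
  "travel": [
    [0.0197,0.0395,0],
    [0.0197,0.0395,0],
    [0.0197,0.0395,0],
    [0.0197,0.0395,0],
    [0.0197,0.0395,0]
  ],
  "yaw": [0.0834,0.0834,0.0834,0.0834,0.0834]
}}

```text
time_s: 1.35
position: [0.3702, -0.1257, 0.209]
tool_rot: [[0.403, 0.915, -0.0], [0.915, -0.403, 0.0], [0.0, -0.0, -1.0]]
ft_force: [0.5, -0.7, -0.4]
grip_width: 0.0849
gripper_force: 0.0
```

>>> {"name": "jog_arm", "arguments": {
  "hand": [0.0854,0.0854,0.0854,0.0854,0.0854],
  "travel": [
    [0.0197,0.0395,0],
    [0.0197,0.0395,0],
    [0.0197,0.0395,0],
    [0.0197,0.0395,0],
    [0.0197,0.0395,0]
  ],
  "yaw": [0.0834,0.0834,0.0834,0.0834,0.0834]
}}

```text
time_s: 1.98
position: [0.4687, 0.0719, 0.2089]
tool_rot: [[-0.003, 1.0, -0.0], [1.0, 0.003, -0.0], [-0.0, -0.0, -1.0]]
ft_force: [0.1, -0.8, -0.1]
grip_width: 0.0856
gripper_force: 0.0
```

```bash
cat > look.py <<'E'
import sys,pickle
from h import *
n=sys.argv[1];s=env.observe();im=env.get_image("wrist")
cv2.imwrite(f"pics/{n}.png",im[:,:,::-1]);pickle.dump(s,open(f"pics/{n}.pkl","wb"))
print(s['time_s'],s['position'],s['tool_rot'][:,0],s['q'].round(1) if hasattr(s['q'],'round') else s['q'],s['ft_force'])
E
python3 look.py w1
```

```text
1.975 [0.46874359 0.07187245 0.20891905] [-2.88691404e-03  9.99995833e-01 -1.92331049e-05] [-5.6 14.2 85.8 -0.  80.1 -5.8] [ 0.08379163 -0.78033744 -0.06865118]
```

View pics/w1.png

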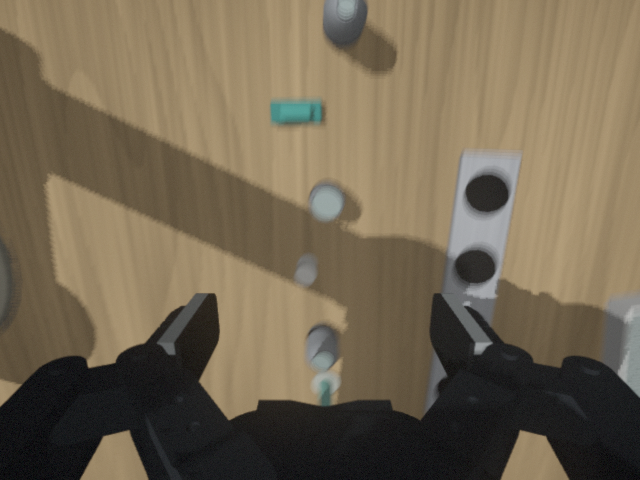

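The wrist view shows P's front lens at (327,203), R's at (346,10), Q's at (322,357), and the pads at (487,193) and (475,266). I'll convert these to positions.

Run:
```python
from h import *
import pickle
s=pickle.load(open("pics/w1.pkl","rb"))
for k,uv,z in (("P",(327,203),.036),("R",(346,10),.068),("Q",(322,357),.052),("p4",(487.5,193),.012),("p3",(475,266),.012)):
    print(k,atz(rayw(uv,s),z))
```

```text
P [0.47230986 0.07351482 0.036     ]
R [0.48564462 0.22893557 0.068     ]
Q [ 0.4678616  -0.08619538  0.052     ]
p4 [0.63654249 0.07978435 0.012     ]
p3 [ 6.33274966e-01 -1.82477442e-07  1.20000000e-02]
```

Wrist and fixed cameras agree on relative offsets to about 1 mm, and differ by 2–4 mm in absolute position. I'll drop lower and check once more.

>>> {"name": "jog_arm", "arguments": {
  "hand": [0.0854,0.0854,0.0854,0.0854,0.0854],
  "travel": [
    [0.0015,0,-0.04],
    [0,0,-0.04],
    [0,0,-0.039],
    [0,0,0],
    [0,0,0]
  ],
  "yaw": [0,0,0,0,0]
}}

```text
time_s: 2.65
position: [0.4706, 0.0703, 0.0914]
tool_rot: [[0.0, 1.0, 0.002], [1.0, -0.0, -0.0], [-0.0, 0.002, -1.0]]
ft_force: [1.2, -1.2, -0.7]
grip_width: 0.0857
gripper_force: 0.0
```

```bash
python3 look.py w2
```

```text
2.65 [0.47062059 0.07031616 0.0913636 ] [ 1.78197114e-05  9.99999985e-01 -1.72530204e-04] [-5.8 22.  96.4 -0.  61.6 -5.8] [ 1.18194576 -1.20729294 -0.68204163]
```

View pics/w2.png

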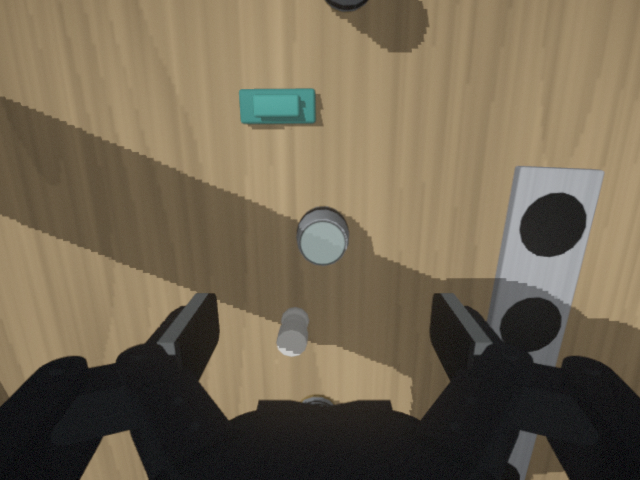

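Closer view: P's front lens is at (323,243) and the pads are at (553,224) and (531,324).

Run:
```python
from h import *
import pickle
s=pickle.load(open("pics/w2.pkl","rb"))
for k,uv,z in (("P",(323,243),.036),("p4",(553,224),.012),("p3",(531,324),.012)):
    print(k,atz(rayw(uv,s),z))
```

```text
P [0.47084676 0.06924364 0.036     ]
p4 [0.63475295 0.07567594 0.012     ]
p3 [ 0.63204021 -0.00443441  0.012     ]
```

P is at (0.470, 0.069), consistent with the fixed cameras. I'll descend, grip and lift.

>>> {"name": "jog_arm", "arguments": {
  "hand": [0.0854,0.0854,0.0854,0.0854,0.0854],
  "travel": [
    [0,-0.001,-0.03],
    [0,0,-0.025],
    [0,0,-0.0135],
    [0,0,0],
    [0,0,0]
  ],
  "yaw": [0,0,0,0,0]
}}

```text
time_s: 3.32
position: [0.4706, 0.0694, 0.0226]
tool_rot: [[-0.0, 1.0, 0.002], [1.0, 0.0, -0.0], [-0.0, 0.002, -1.0]]
ft_force: [-0.7, 0.1, 0.2]
grip_width: 0.0851
gripper_force: 0.0
```

>>> {"name": "jog_arm", "arguments": {
  "hand": [0.05,0.035,0.03,0.03,0.03],
  "travel": [
    [0,0,0],
    [0,0,0],
    [0,0,0],
    [0,0,0],
    [0,0,0]
  ],
  "yaw": [0,0,0,0,0]
}}

```text
time_s: 3.95
position: [0.4699, 0.0694, 0.0216]
tool_rot: [[0.0, 1.0, -0.0], [1.0, -0.0, -0.0], [-0.0, -0.0, -1.0]]
ft_force: [0.2, -0.6, -0.1]
grip_width: 0.0299
gripper_force: 0.0
```

The fingers reached 30 mm with no force, so I'll look before going on.

```bash
python3 look.py w3
```

```text
3.95 [0.46990378 0.06939363 0.02161816] [ 2.92453789e-06  1.00000000e+00 -2.71273243e-06] [ -5.9  28.2 101.1  -0.   50.7  -5.9] [ 0.24640556 -0.59086796 -0.06260039]
```

View pics/w3.png

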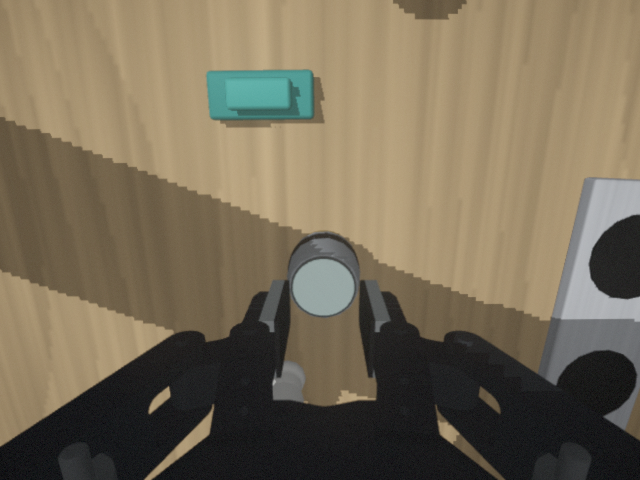

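Run:
```python
import cv2
a=cv2.imread("pics/w3.png")[220:410,220:430]
a=cv2.convertScaleAbs(a,alpha=1.8,beta=25)
cv2.imwrite("pics/w3c.png",cv2.resize(a,None,fx=3,fy=3,interpolation=cv2.INTER_CUBIC))
```

```text
(no output)
```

View pics/w3c.png

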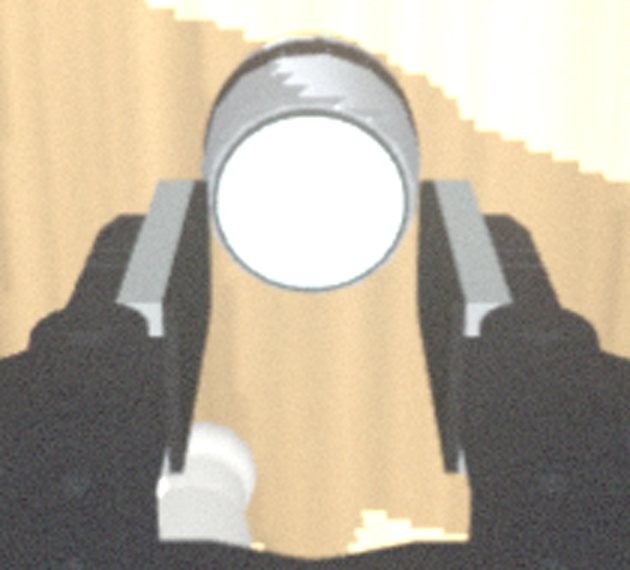

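The crop shows the fingertips (inner edges at about x=290 and 360, row 281) drawn in front of the lens, at a depth that puts them above its top. I'll check from the scene camera.

Run:
```python
from h import *
a=env.get_image("scene")[130:300,240:440,::-1]
cv2.imwrite("pics/s1.png",cv2.resize(cv2.convertScaleAbs(a,alpha=1.5,beta=15),None,fx=3.5,fy=3.5,interpolation=cv2.INTER_CUBIC))
```

```text
(no output)
```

View pics/s1.png

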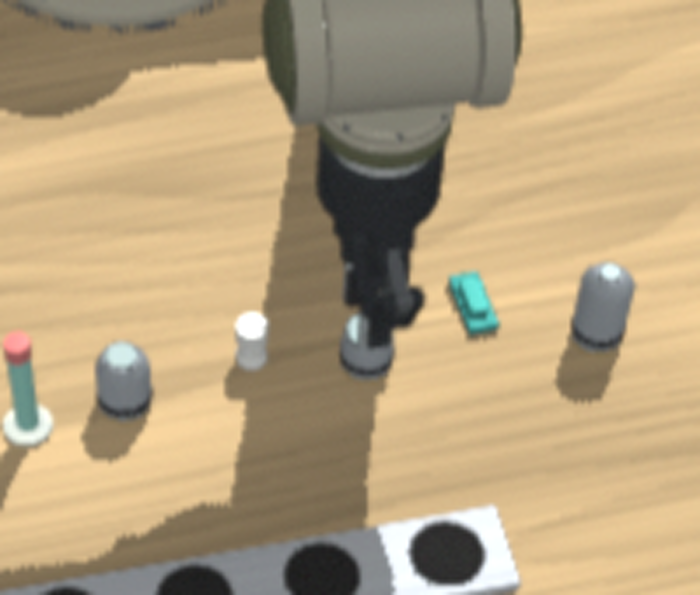

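Run:
```python
from h import *
r=rayn("scene",(378/3.5+240,345/3.5+130))
for z in (0,.005,.01,.02,.03,.04,.05): print(z,atz(r,z)[:2])
print(env.observe()['gripper_force'],env.observe()['grip_width'])
```

```text
0 [0.45954622 0.08290278]
0.005 [0.46322776 0.08153859]
0.01 [0.46690931 0.0801744 ]
0.02 [0.4742724  0.07744601]
0.03 [0.48163548 0.07471763]
0.04 [0.48899857 0.07198924]
0.05 [0.49636166 0.06926086]
0.0 0.03021650285503336
```

Both views put the fingertips about 45 mm above the table, some 45 mm higher than the stated overhang implies, which explains the miss. I'll open and descend further in small steps while watching the force.

>>> {"name": "jog_arm", "arguments": {
  "hand": [0.06,0.06,0.06,0.06,0.06],
  "travel": [
    [0,0,0],
    [0,0,0],
    [0,0,-0.004],
    [0,0,-0.004],
    [0,0,0]
  ],
  "yaw": [0,0,0,0,0]
}}

```text
time_s: 4.68
position: [0.4697, 0.0694, 0.0132]
tool_rot: [[-0.0, 1.0, -0.001], [1.0, 0.0, 0.0], [0.0, -0.001, -1.0]]
ft_force: [-0.1, 1.2, 0.1]
grip_width: 0.0598
gripper_force: 0.0
```

>>> {"name": "jog_arm", "arguments": {
  "hand": [0.06,0.06,0.06,0.06,0.06],
  "travel": [
    [0,0,-0.004],
    [0,0,-0.004],
    [0,0,-0.004],
    [0,0,0],
    [0,0,0]
  ],
  "yaw": [0,0,0,0,0]
}}

```text
time_s: 5.3
position: [0.47, 0.0694, 0.0017]
tool_rot: [[0.0, 1.0, 0.0], [1.0, -0.0, -0.0], [-0.0, 0.0, -1.0]]
ft_force: [-0.2, -0.3, 0.3]
grip_width: 0.0599
gripper_force: 0.0
```

>>> {"name": "jog_arm", "arguments": {
  "hand": [0.06,0.06,0.06,0.06,0.06],
  "travel": [
    [0,0,-0.005],
    [0,0,-0.005],
    [0,0,-0.004],
    [0,0,-0.003],
    [0,0,0]
  ],
  "yaw": [0,0,0,0,0]
}}

```text
time_s: 5.92
position: [0.4698, 0.0694, -0.0156]
tool_rot: [[-0.0, 1.0, -0.0], [1.0, 0.0, 0.0], [0.0, -0.0, -1.0]]
ft_force: [-0.6, 0.5, -0.5]
grip_width: 0.0596
gripper_force: 0.0
```

>>> {"name": "jog_arm", "arguments": {
  "hand": [0.045,0.036,0.03,0.03,0.03],
  "travel": [
    [0,0,0],
    [0,0,0],
    [0,0,0],
    [0,0,0],
    [0,0,0]
  ],
  "yaw": [0,0,0,0,0]
}}

```text
time_s: 6.55
position: [0.4698, 0.0694, -0.0151]
tool_rot: [[-0.0, 1.0, 0.0], [1.0, 0.0, -0.0], [-0.0, 0.0, -1.0]]
ft_force: [-2.2, -0.1, 6.8]
grip_width: 0.0349
gripper_force: 29.6
```

It gripped at 34.9 mm with a 7 N upward force, so I may be on the start of the taper. I'll reopen a little, go 4 mm lower and regrip.

>>> {"name": "jog_arm", "arguments": {
  "hand": [0.042,0.042,0.042,0.042,0.042],
  "travel": [
    [0,0,0],
    [0,0,0],
    [0,0,-0.002],
    [0,0,-0.002],
    [0,0,0]
  ],
  "yaw": [0,0,0,0,0]
}}

```text
time_s: 7.18
position: [0.4698, 0.0694, -0.0196]
tool_rot: [[0.0, 1.0, -0.0], [1.0, -0.0, 0.0], [0.0, -0.0, -1.0]]
ft_force: [-0.1, -0.3, 0.5]
grip_width: 0.0422
gripper_force: 0.0
```

>>> {"name": "jog_arm", "arguments": {
  "hand": [0.036,0.03,0.03,0.03,0.03],
  "travel": [
    [0,0,0],
    [0,0,0],
    [0,0,0],
    [0,0,0],
    [0,0,0]
  ],
  "yaw": [0,0,0,0,0]
}}

```text
time_s: 7.8
position: [0.4699, 0.0694, -0.0193]
tool_rot: [[-0.0, 1.0, 0.0], [1.0, 0.0, -0.0], [-0.0, 0.0, -1.0]]
ft_force: [-2.7, 0.1, 5.5]
grip_width: 0.0347
gripper_force: 30.0
```

Same width 4 mm lower, so this is the cylinder. I'll lift and carry P to the pad at (0.6346, 0.0753).

>>> {"name": "jog_arm", "arguments": {
  "hand": [0.03,0.03,0.03,0.03,0.03],
  "travel": [
    [0,0,0.01],
    [0,0,0.02],
    [0,0,0.03],
    [0.01,0,0],
    [0.03,0,0]
  ],
  "yaw": [0,0,0,0,0]
}}

```text
time_s: 8.43
position: [0.5099, 0.0695, 0.0405]
tool_rot: [[-0.0, 1.0, -0.001], [1.0, 0.0, 0.0], [0.0, -0.001, -1.0]]
ft_force: [-0.4, -0.6, -0.9]
grip_width: 0.0349
gripper_force: 30.2
```

>>> {"name": "jog_arm", "arguments": {
  "hand": [0.03,0.03,0.03,0.03,0.03],
  "travel": [
    [0.04,0.002,0],
    [0.04,0.002,0],
    [0.03,0.002,0],
    [0.0148,0,0],
    [0,0,0]
  ],
  "yaw": [0,0,0,0,0]
}}

```text
time_s: 9.05
position: [0.6351, 0.0753, 0.0392]
tool_rot: [[0.0, 1.0, -0.001], [1.0, -0.0, 0.0], [0.0, -0.001, -1.0]]
ft_force: [-1.1, -0.4, -1.9]
grip_width: 0.0351
gripper_force: 30.2
```

```bash
python3 look.py w4; python3 -c "
from h import *
print(env.observe()['grip_width'])"
```

```text
9.05 [0.6350912  0.07534262 0.03917919] [1.04748122e-04 9.99999991e-01 8.01615137e-05] [-3.8 39.5 72.3  0.  68.3 -3.8] [-1.1326619  -0.42136888 -1.85022852]
0.03495181106757338
```

View pics/w4.png

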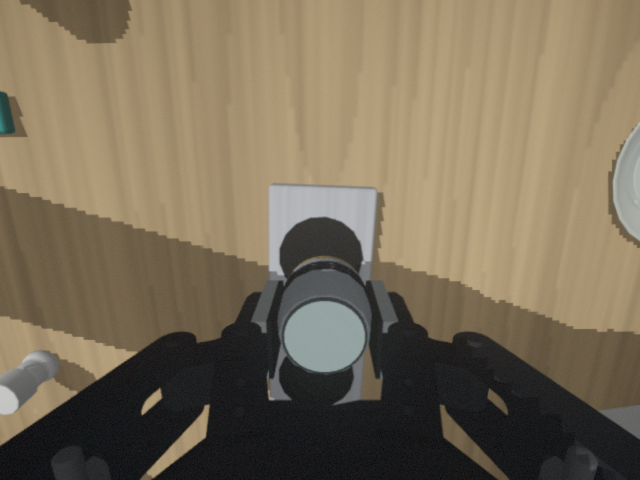

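P is held upright, with its front lens at (324,336). The pad centre is near (321,257), partly hidden. I'll check the alignment.

Run:
```python
from h import *
import pickle
s=pickle.load(open("pics/w4.pkl","rb"))
print(atz(rayw((324,336),s),.0945),[atz(rayw(u,s),.012) for u in ((280,257),(362,257),(321,218))])
```

```text
[0.63591861 0.07535597 0.0945    ] [array([0.61072265, 0.07487194, 0.012     ]), array([0.65750781, 0.07489726, 0.012     ]), array([0.63416861, 0.0977627 , 0.012     ])]
```

Aligned to about 1 mm. I'll lower P.

>>> {"name": "jog_arm", "arguments": {
  "hand": [0.03,0.03,0.03,0.03,0.03],
  "travel": [
    [-0.001,0,-0.015],
    [0,0,-0.015],
    [0,0,-0.008],
    [0,0,-0.004],
    [0,0,0]
  ],
  "yaw": [0,0,0,0,0]
}}

```text
time_s: 9.72
position: [0.6337, 0.0754, -0.0015]
tool_rot: [[0.0, 1.0, -0.0], [1.0, -0.0, -0.0], [-0.0, -0.0, -1.0]]
ft_force: [1.0, 0.9, -0.4]
grip_width: 0.0348
gripper_force: 30.2
```

>>> {"name": "jog_arm", "arguments": {
  "hand": [0.03,0.03,0.03,0.03,0.03],
  "travel": [
    [0,0,-0.001],
    [0,0,-0.001],
    [0,0,-0.001],
    [0,0,-0.001],
    [0,0,0]
  ],
  "yaw": [0,0,0,0,0]
}}

```text
time_s: 10.35
position: [0.6337, 0.0754, -0.0054]
tool_rot: [[0.0, 1.0, -0.0], [1.0, -0.0, 0.0], [0.0, -0.0, -1.0]]
ft_force: [0.9, 0.5, -1.0]
grip_width: 0.0352
gripper_force: 30.2
```

>>> {"name": "jog_arm", "arguments": {
  "hand": [0.03,0.03,0.03,0.03,0.03],
  "travel": [
    [0.0007,0,-0.0007],
    [0,0,-0.0007],
    [0,0,-0.0006],
    [0,0,0],
    [0,0,0]
  ],
  "yaw": [0,0,0,0,0]
}}

```text
time_s: 10.98
position: [0.6344, 0.0754, -0.0072]
tool_rot: [[0.0, 1.0, 0.0], [1.0, -0.0, -0.0], [-0.0, 0.0, -1.0]]
ft_force: [-0.7, -0.6, 2.7]
grip_width: 0.0349
gripper_force: 30.4
```

P touches the pad (about 3 N). I'll release, rise and go over Q.

>>> {"name": "jog_arm", "arguments": {
  "hand": [0.04,0.05,0.06,0.06,0.06],
  "travel": [
    [0,0,0],
    [0,0,0],
    [0,0,0],
    [0,0,0.03],
    [0,0,0.03]
  ],
  "yaw": [0,0,0,0,0]
}}

```text
time_s: 11.6
position: [0.6342, 0.0754, 0.0531]
tool_rot: [[-0.0, 1.0, -0.001], [1.0, 0.0, 0.0], [0.0, -0.001, -1.0]]
ft_force: [-0.4, 0.2, 0.5]
grip_width: 0.0603
gripper_force: 0.0
```

>>> {"name": "jog_arm", "arguments": {
  "hand": [0.065,0.065,0.065,0.065,0.065],
  "travel": [
    [-0.0339,-0.034,0.03],
    [-0.045,-0.045,0],
    [-0.045,-0.045,0],
    [-0.035,-0.036,0],
    [-0.01,-0.0104,0]
  ],
  "yaw": [0,0,0,0,0]
}}

```text
time_s: 12.22
position: [0.4657, -0.0948, 0.0829]
tool_rot: [[0.003, 1.0, -0.0], [1.0, -0.003, -0.0], [-0.0, -0.0, -1.0]]
ft_force: [0.6, 0.7, 0.0]
grip_width: 0.0651
gripper_force: 0.0
```

>>> {"name": "jog_arm", "arguments": {
  "hand": [0.065,0.065,0.065,0.065,0.065],
  "travel": [
    [0,0,0],
    [0,0,0],
    [0,0,0],
    [0,0,0],
    [0,0,0]
  ],
  "yaw": [0,0,0,0,0]
}}

```text
time_s: 12.85
position: [0.4673, -0.0931, 0.0826]
tool_rot: [[-0.001, 1.0, -0.0], [1.0, 0.001, 0.0], [0.0, -0.0, -1.0]]
ft_force: [0.4, 0.0, 0.6]
grip_width: 0.0648
gripper_force: 0.0
```

```bash
python3 look.py w5
```

```text
12.85 [ 0.46727634 -0.09309708  0.08255371] [-6.38154441e-04  9.99999795e-01  4.57191644e-05] [-25.5  22.8  96.9   0.   60.3 -25.6] [0.40251952 0.0405099  0.56782024]
```

View pics/w5.png

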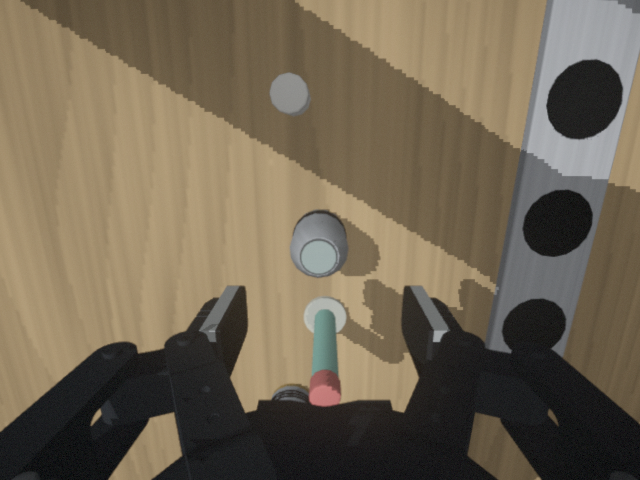

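The wrist view shows Q's front lens at (319,257), the pads at (585,99), (558,222) and (534,326), and the slim stand at (324,390).

Run:
```python
from h import *
import pickle
s=pickle.load(open("pics/w5.pkl","rb"))
for k,uv,z in (("Q",(319.5,257),.052),("p3",(585,99.5),.012),("p2",(558,222),.012),("p1",(534,326),.012)): print(k,atz(rayw(uv,s),z))
r=rayn("scene",(238/2.8+160,100/2.8+190));r2=rayn("top",(532/2.8+190,238/2.8+180));print("stand",tri([r,r2]))
```

```text
Q [ 0.46543667 -0.09477483  0.052     ]
p3 [ 0.6316587  -0.00452058  0.012     ]
p2 [ 0.62846604 -0.08381902  0.012     ]
p1 [ 0.6252239  -0.16408731  0.012     ]
stand (array([ 0.46796805, -0.15857743,  0.09408053]), np.float64(0.001445449327083095))
```

>>> {"name": "jog_arm", "arguments": {
  "hand": [0.065,0.065,0.065,0.065,0.065],
  "travel": [
    [-0.0019,-0.0017,-0.03],
    [0,0,-0.03],
    [0,0,-0.02],
    [0,0,-0.0145],
    [0,0,0]
  ],
  "yaw": [0,0,0,0,0]
}}

```text
time_s: 13.52
position: [0.4648, -0.0949, -0.0125]
tool_rot: [[-0.0, 1.0, -0.002], [1.0, 0.0, 0.001], [0.001, -0.002, -1.0]]
ft_force: [-0.0, 0.1, -0.2]
grip_width: 0.0654
gripper_force: 0.0
```

>>> {"name": "jog_arm", "arguments": {
  "hand": [0.045,0.036,0.03,0.03,0.03],
  "travel": [
    [0,0,0],
    [0,0,0],
    [0,0,0],
    [0,0,0],
    [0,0,0]
  ],
  "yaw": [0,0,0,0,0]
}}

```text
time_s: 14.15
position: [0.4653, -0.0952, -0.0111]
tool_rot: [[-0.0, 1.0, 0.001], [1.0, 0.0, -0.0], [-0.0, 0.001, -1.0]]
ft_force: [-2.7, 0.2, 6.2]
grip_width: 0.0352
gripper_force: 29.6
```

Q is gripped. I'll lift it and carry it to the pad at (0.6316, -0.0045).

>>> {"name": "jog_arm", "arguments": {
  "hand": [0.03,0.03,0.03,0.03,0.03],
  "travel": [
    [0,0,0.01],
    [0,0,0.025],
    [0,0,0.03],
    [0.01,0.005,0],
    [0.03,0.015,0]
  ],
  "yaw": [0,0,0,0,0]
}}

```text
time_s: 14.78
position: [0.5053, -0.0749, 0.053]
tool_rot: [[0.002, 1.0, -0.0], [1.0, -0.002, 0.0], [0.0, -0.0, -1.0]]
ft_force: [0.3, -0.4, -2.2]
grip_width: 0.0354
gripper_force: 30.4
```

>>> {"name": "jog_arm", "arguments": {
  "hand": [0.03,0.03,0.03,0.03,0.03],
  "travel": [
    [0.035,0.02,0],
    [0.035,0.02,0],
    [0.035,0.02,0],
    [0.0213,0.0103,0],
    [0,0,0]
  ],
  "yaw": [0,0,0,0,0]
}}

```text
time_s: 15.4
position: [0.6321, -0.0036, 0.0515]
tool_rot: [[-0.002, 1.0, -0.001], [1.0, 0.002, 0.0], [0.0, -0.001, -1.0]]
ft_force: [-0.6, -0.1, -2.0]
grip_width: 0.035
gripper_force: 30.5
```

>>> {"name": "jog_arm", "arguments": {
  "hand": [0.03,0.03,0.03,0.03,0.03],
  "travel": [
    [0,0,0],
    [0,0,-0.015],
    [0,0,-0.015],
    [0,0,-0.008],
    [0,0,0]
  ],
  "yaw": [0,0,0,0,0]
}}

```text
time_s: 16.02
position: [0.631, -0.0048, 0.0142]
tool_rot: [[0.0, 1.0, -0.002], [1.0, -0.0, 0.0], [0.0, -0.002, -1.0]]
ft_force: [0.4, -0.2, -1.7]
grip_width: 0.0352
gripper_force: 30.5
```

Target z is about 0.0005, so 0.0137 remains. I'll go slowly at the end.

>>> {"name": "jog_arm", "arguments": {
  "hand": [0.03,0.03,0.03,0.03,0.03],
  "travel": [
    [0.0003,0,-0.005],
    [0,0,-0.004],
    [0,0,-0.002],
    [0,0,-0.001],
    [0,0,0]
  ],
  "yaw": [0,0,0,0,0]
}}

```text
time_s: 16.65
position: [0.6319, -0.0048, 0.0032]
tool_rot: [[-0.0, 1.0, 0.0], [1.0, 0.0, -0.0], [-0.0, 0.0, -1.0]]
ft_force: [0.1, 0.4, -2.0]
grip_width: 0.0352
gripper_force: 30.5
```

>>> {"name": "jog_arm", "arguments": {
  "hand": [0.03,0.03,0.03,0.03,0.03],
  "travel": [
    [0,0,-0.0005],
    [0,0,-0.0005],
    [0,0,-0.0005],
    [0,0,0],
    [0,0,0]
  ],
  "yaw": [0,0,0,0,0]
}}

```text
time_s: 17.27
position: [0.6318, -0.0048, 0.0016]
tool_rot: [[-0.0, 1.0, -0.0], [1.0, 0.0, 0.0], [0.0, -0.0, -1.0]]
ft_force: [0.4, 0.7, -1.2]
grip_width: 0.0352
gripper_force: 30.5
```

>>> {"name": "jog_arm", "arguments": {
  "hand": [0.03,0.03,0.03,0.03,0.03],
  "travel": [
    [0,0,-0.0005],
    [0,0,-0.0005],
    [0,0,-0.0004],
    [0,0,0],
    [0,0,0]
  ],
  "yaw": [0,0,0,0,0]
}}

```text
time_s: 17.9
position: [0.6318, -0.0048, 0.0009]
tool_rot: [[-0.0, 1.0, 0.0], [1.0, 0.0, -0.0], [-0.0, 0.0, -1.0]]
ft_force: [-2.8, -0.4, 5.3]
grip_width: 0.035
gripper_force: 31.0
```

Contact (about 7 N change). I'll release, rise and go to R at (0.4855, 0.2287).

>>> {"name": "jog_arm", "arguments": {
  "hand": [0.04,0.05,0.06,0.06,0.06],
  "travel": [
    [0,0,0],
    [0,0,0],
    [0,0,0],
    [0,0,0.03],
    [0,0,0.04]
  ],
  "yaw": [0,0,0,0,0]
}}

```text
time_s: 18.52
position: [0.6313, -0.0047, 0.0701]
tool_rot: [[0.0, 1.0, -0.002], [1.0, -0.0, 0.001], [0.001, -0.002, -1.0]]
ft_force: [0.2, -0.3, 1.4]
grip_width: 0.0601
gripper_force: 0.0
```

>>> {"name": "jog_arm", "arguments": {
  "hand": [0.065,0.065,0.065,0.065,0.065],
  "travel": [
    [-0.02,0.03,0.03],
    [-0.03,0.05,0],
    [-0.03,0.05,0],
    [-0.03,0.05,0],
    [-0.0263,0.04,0]
  ],
  "yaw": [0,0,0,0,0]
}}

```text
time_s: 19.15
position: [0.4942, 0.2169, 0.1003]
tool_rot: [[-0.001, 1.0, 0.0], [1.0, 0.001, 0.0], [0.0, 0.0, -1.0]]
ft_force: [0.7, 0.3, 0.4]
grip_width: 0.0653
gripper_force: 0.0
```

>>> {"name": "jog_arm", "arguments": {
  "hand": [0.065,0.065,0.065,0.065,0.065],
  "travel": [
    [-0.01,0.0135,0],
    [0,0,0],
    [0,0,0],
    [0,0,0],
    [0,0,0]
  ],
  "yaw": [0,0,0,0,0]
}}

```text
time_s: 19.77
position: [0.486, 0.228, 0.1001]
tool_rot: [[0.001, 1.0, -0.0], [1.0, -0.001, -0.0], [-0.0, -0.0, -1.0]]
ft_force: [-0.1, 0.2, 0.0]
grip_width: 0.065
gripper_force: 0.0
```

```bash
python3 look.py w6
```

```text
19.775 [0.48597127 0.22802828 0.1001389 ] [ 1.20075864e-03  9.99999278e-01 -5.30563356e-05] [12.5 26.6 86.2 -0.  67.2 12.6] [-0.08099451  0.16245994  0.00334284]
```

View pics/w6.png

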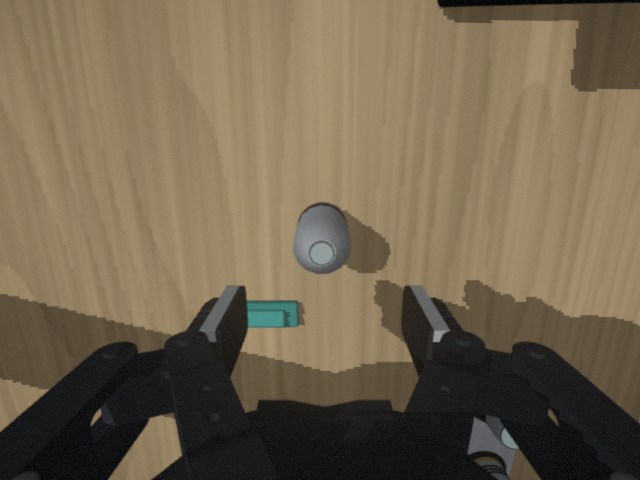

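R's front lens is at (321.5,253), and the way down is clear.

Run:
```python
from h import *
import pickle
s=pickle.load(open("pics/w6.pkl","rb"));print(atz(rayw((321.5,253),s),.068))
```

```text
[0.48528692 0.22825232 0.068     ]
```

>>> {"name": "jog_arm", "arguments": {
  "hand": [0.065,0.065,0.065,0.065,0.065],
  "travel": [
    [-0.0007,0.0003,-0.03],
    [0,0,-0.03],
    [0,0,-0.02],
    [0,0,-0.015],
    [0,0,0]
  ],
  "yaw": [0,0,0,0,0]
}}

```text
time_s: 20.45
position: [0.4845, 0.2288, 0.0046]
tool_rot: [[0.0, 1.0, -0.002], [1.0, -0.0, -0.0], [-0.0, -0.002, -1.0]]
ft_force: [0.2, 0.4, -0.6]
grip_width: 0.0648
gripper_force: 0.0
```

>>> {"name": "jog_arm", "arguments": {
  "hand": [0.045,0.036,0.03,0.03,0.03],
  "travel": [
    [0,0,0],
    [0,0,0],
    [0,0,0],
    [0,0,0],
    [0,0,0]
  ],
  "yaw": [0,0,0,0,0]
}}

```text
time_s: 21.08
position: [0.4848, 0.2291, 0.006]
tool_rot: [[-0.0, 1.0, 0.001], [1.0, 0.0, 0.0], [0.0, 0.001, -1.0]]
ft_force: [-3.7, -0.3, 5.6]
grip_width: 0.0351
gripper_force: 29.7
```

R is gripped. I'll lift it 0.10 and carry it to the pad at (0.6285, -0.0843).

>>> {"name": "jog_arm", "arguments": {
  "hand": [0.03,0.03,0.03,0.03,0.03],
  "travel": [
    [0,0,0.01],
    [0,0,0.03],
    [0,0,0.035],
    [0.01,-0.015,0.025],
    [0.015,-0.03,0]
  ],
  "yaw": [0,0,0,0,0]
}}

```text
time_s: 21.7
position: [0.5109, 0.1843, 0.1079]
tool_rot: [[-0.002, 1.0, 0.005], [1.0, 0.002, 0.001], [0.001, 0.005, -1.0]]
ft_force: [-0.1, 0.9, -2.1]
grip_width: 0.0353
gripper_force: 30.5
```

>>> {"name": "jog_arm", "arguments": {
  "hand": [0.03,0.03,0.03,0.03,0.03],
  "travel": [
    [0.02,-0.045,0],
    [0.02,-0.045,0],
    [0.02,-0.045,0],
    [0.02,-0.045,0],
    [0.02,-0.04,0]
  ],
  "yaw": [0,0,0,0,0]
}}

```text
time_s: 22.32
position: [0.6103, -0.0378, 0.1057]
tool_rot: [[0.001, 1.0, 0.0], [1.0, -0.001, -0.0], [-0.0, 0.0, -1.0]]
ft_force: [0.8, 0.4, -1.8]
grip_width: 0.0348
gripper_force: 30.5
```

>>> {"name": "jog_arm", "arguments": {
  "hand": [0.03,0.03,0.03,0.03,0.03],
  "travel": [
    [0.0137,-0.03,0],
    [0.005,-0.0178,0],
    [0,0,0],
    [0,0,0],
    [0,0,0]
  ],
  "yaw": [0,0,0,0,0]
}}

```text
time_s: 22.95
position: [0.6283, -0.0826, 0.1055]
tool_rot: [[-0.001, 1.0, -0.0], [1.0, 0.001, 0.0], [0.0, -0.0, -1.0]]
ft_force: [0.6, -0.7, -1.7]
grip_width: 0.0351
gripper_force: 30.6
```

>>> {"name": "jog_arm", "arguments": {
  "hand": [0.03,0.03,0.03,0.03,0.03],
  "travel": [
    [0.0002,-0.0011,-0.02],
    [0,0,-0.025],
    [0,0,-0.02],
    [0,0,-0.012],
    [0,0,0]
  ],
  "yaw": [0,0,0,0,0]
}}

```text
time_s: 23.58
position: [0.6284, -0.0844, 0.0278]
tool_rot: [[-0.001, 1.0, -0.001], [1.0, 0.001, 0.0], [0.0, -0.001, -1.0]]
ft_force: [0.1, -0.4, -2.7]
grip_width: 0.0348
gripper_force: 30.5
```

>>> {"name": "jog_arm", "arguments": {
  "hand": [0.03,0.03,0.03,0.03,0.03],
  "travel": [
    [0,0,-0.004],
    [0,0,-0.002],
    [0,0,-0.001],
    [0,0,0],
    [0,0,0]
  ],
  "yaw": [0,0,0,0,0]
}}

```text
time_s: 24.2
position: [0.6288, -0.0849, 0.0214]
tool_rot: [[-0.0, 1.0, 0.0], [1.0, 0.0, -0.0], [-0.0, 0.0, -1.0]]
ft_force: [-0.2, -0.2, -1.8]
grip_width: 0.0351
gripper_force: 30.5
```

>>> {"name": "jog_arm", "arguments": {
  "hand": [0.03,0.03,0.03,0.03,0.03],
  "travel": [
    [-0.0003,0.001,-0.0007],
    [0,0,-0.0006],
    [0,0,-0.0006],
    [0,0,-0.0006],
    [0,0,0]
  ],
  "yaw": [0,0,0,0,0]
}}

```text
time_s: 24.82
position: [0.6284, -0.0839, 0.0186]
tool_rot: [[0.0, 1.0, -0.0], [1.0, -0.0, 0.0], [0.0, -0.0, -1.0]]
ft_force: [-0.4, -0.0, -2.5]
grip_width: 0.0351
gripper_force: 30.5
```

>>> {"name": "jog_arm", "arguments": {
  "hand": [0.03,0.03,0.03,0.03,0.03],
  "travel": [
    [0,0,-0.0004],
    [0,0,-0.0004],
    [0,0,0],
    [0,0,0],
    [0,0,0]
  ],
  "yaw": [0,0,0,0,0]
}}

```text
time_s: 25.45
position: [0.6284, -0.0839, 0.0181]
tool_rot: [[0.0, 1.0, 0.0], [1.0, -0.0, -0.0], [-0.0, 0.0, -1.0]]
ft_force: [-1.3, 0.1, 2.1]
grip_width: 0.0352
gripper_force: 30.6
```

Contact. I'll release, rise and go to S at (0.4415, -0.239), staying clear of the slim stand (94 mm tall).

>>> {"name": "jog_arm", "arguments": {
  "hand": [0.04,0.05,0.06,0.06,0.06],
  "travel": [
    [0,0,0],
    [0,0,0],
    [0,0,0],
    [0,0,0.04],
    [0,0,0.05]
  ],
  "yaw": [0,0,0,0,0]
}}

```text
time_s: 26.08
position: [0.6279, -0.0837, 0.1081]
tool_rot: [[0.0, 1.0, -0.002], [1.0, -0.0, 0.001], [0.001, -0.002, -1.0]]
ft_force: [1.0, -0.1, 0.2]
grip_width: 0.0597
gripper_force: 0.0
```

>>> {"name": "jog_arm", "arguments": {
  "hand": [0.065,0.065,0.065,0.065,0.065],
  "travel": [
    [-0.03,-0.025,0.015],
    [-0.04,-0.035,0],
    [-0.04,-0.035,0],
    [-0.04,-0.03,0],
    [-0.025,-0.02,0]
  ],
  "yaw": [0,0,0,0,0]
}}

```text
time_s: 26.7
position: [0.4518, -0.2299, 0.1231]
tool_rot: [[0.001, 1.0, 0.0], [1.0, -0.001, -0.0], [-0.0, 0.0, -1.0]]
ft_force: [-0.2, -0.8, -0.2]
grip_width: 0.065
gripper_force: 0.0
```

>>> {"name": "jog_arm", "arguments": {
  "hand": [0.065,0.065,0.065,0.065,0.065],
  "travel": [
    [-0.0119,-0.0101,0],
    [0,0,0],
    [0,0,0],
    [0,0,0],
    [0,0,0]
  ],
  "yaw": [0,0,0,0,0]
}}

```text
time_s: 27.32
position: [0.4419, -0.2386, 0.1228]
tool_rot: [[-0.001, 1.0, -0.0], [1.0, 0.001, 0.0], [0.0, -0.0, -1.0]]
ft_force: [0.2, 0.3, 1.3]
grip_width: 0.0648
gripper_force: 0.0
```

```bash
python3 look.py w7
```

```text
27.325 [ 0.44191839 -0.2385629   0.12283871] [-9.79635834e-04  9.99999519e-01  5.61061017e-05] [-41.9  21.9  89.8   0.   68.2 -41.9] [0.17289749 0.33116528 1.29750843]
```

View pics/w7.png

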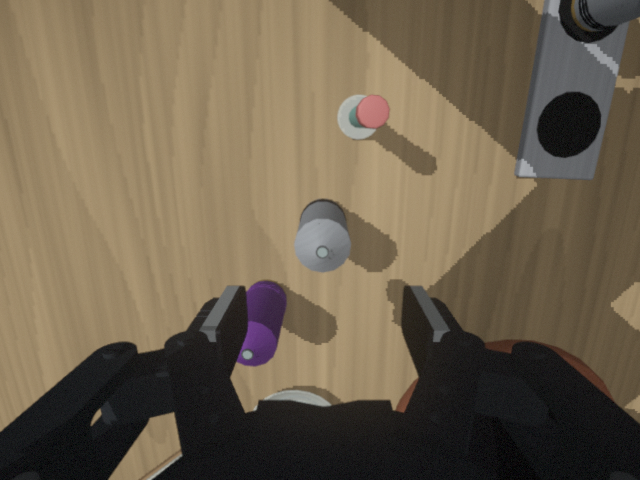

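S's front lens is at (322,252), the last pad at (569,125), and the purple one's top at (247,355).

Run:
```python
from h import *
import pickle
s=pickle.load(open("pics/w7.pkl","rb"));print(atz(rayw((322,252),s),.084),atz(rayw((569,125),s),.012),atz(rayw((247,355),s),.084))
```

```text
[ 0.44148707 -0.24004329  0.084     ] [ 0.62539516 -0.16480749  0.012     ] [ 0.39192978 -0.31204631  0.084     ]
```

>>> {"name": "jog_arm", "arguments": {
  "hand": [0.065,0.065,0.065,0.065,0.065],
  "travel": [
    [-0.0004,-0.0011,-0.03],
    [0,0,-0.03],
    [0,0,-0.025],
    [0,0,-0.0178],
    [0,0,0]
  ],
  "yaw": [0,0,0,0,0]
}}

```text
time_s: 28.0
position: [0.4408, -0.2396, 0.0193]
tool_rot: [[-0.0, 1.0, -0.002], [1.0, 0.0, 0.002], [0.002, -0.002, -1.0]]
ft_force: [0.0, 0.2, 0.4]
grip_width: 0.0647
gripper_force: 0.0
```

>>> {"name": "jog_arm", "arguments": {
  "hand": [0.045,0.036,0.03,0.03,0.03],
  "travel": [
    [0,0,0],
    [0,0,0],
    [0,0,0],
    [0,0,0],
    [0,0,0]
  ],
  "yaw": [0,0,0,0,0]
}}

```text
time_s: 28.62
position: [0.4413, -0.2404, 0.021]
tool_rot: [[-0.0, 1.0, 0.001], [1.0, 0.0, -0.001], [-0.001, 0.001, -1.0]]
ft_force: [-2.5, -0.1, 6.5]
grip_width: 0.0352
gripper_force: 29.5
```

>>> {"name": "jog_arm", "arguments": {
  "hand": [0.03,0.03,0.03,0.03,0.03],
  "travel": [
    [0,0,0.01],
    [0,0,0.025],
    [0,0,0.03],
    [0.01,0,0],
    [0.03,0,0]
  ],
  "yaw": [0,0,0,0,0]
}}

```text
time_s: 29.25
position: [0.4811, -0.2399, 0.0848]
tool_rot: [[0.001, 1.0, -0.001], [1.0, -0.001, 0.001], [0.001, -0.001, -1.0]]
ft_force: [-0.1, -0.1, -1.1]
grip_width: 0.0352
gripper_force: 30.5
```

>>> {"name": "jog_arm", "arguments": {
  "hand": [0.03,0.03,0.03,0.03,0.03],
  "travel": [
    [0.04,0.01,0],
    [0.04,0.02,0],
    [0.035,0.025,0],
    [0.02,0.0152,0],
    [0.0091,0.005,0]
  ],
  "yaw": [0,0,0,0,0]
}}

```text
time_s: 29.88
position: [0.6259, -0.1635, 0.0836]
tool_rot: [[-0.002, 1.0, -0.002], [1.0, 0.002, 0.001], [0.001, -0.002, -1.0]]
ft_force: [-0.8, -1.4, -1.2]
grip_width: 0.0354
gripper_force: 30.5
```

>>> {"name": "jog_arm", "arguments": {
  "hand": [0.03,0.03,0.03,0.03,0.03],
  "travel": [
    [0,0,0],
    [0,0,-0.015],
    [0,0,-0.015],
    [0,0,-0.008],
    [0,0,0]
  ],
  "yaw": [0,0,0,0,0]
}}

```text
time_s: 30.5
position: [0.6247, -0.1649, 0.0462]
tool_rot: [[0.0, 1.0, -0.001], [1.0, -0.0, 0.001], [0.001, -0.001, -1.0]]
ft_force: [-0.2, -0.4, -2.2]
grip_width: 0.0351
gripper_force: 30.6
```

>>> {"name": "jog_arm", "arguments": {
  "hand": [0.03,0.03,0.03,0.03,0.03],
  "travel": [
    [0.0002,0,-0.005],
    [0,0,-0.004],
    [0,0,-0.002],
    [0,0,-0.001],
    [0,0,0]
  ],
  "yaw": [0,0,0,0,0]
}}

```text
time_s: 31.12
position: [0.6254, -0.1649, 0.0351]
tool_rot: [[0.0, 1.0, 0.0], [1.0, -0.0, -0.0], [-0.0, 0.0, -1.0]]
ft_force: [0.3, 0.6, -1.8]
grip_width: 0.0352
gripper_force: 30.6
```

>>> {"name": "jog_arm", "arguments": {
  "hand": [0.03,0.03,0.03,0.03,0.03],
  "travel": [
    [0,0,-0.0005],
    [0,0,-0.0005],
    [0,0,-0.0005],
    [0,0,0],
    [0,0,0]
  ],
  "yaw": [0,0,0,0,0]
}}

```text
time_s: 31.75
position: [0.6254, -0.1649, 0.0336]
tool_rot: [[-0.0, 1.0, 0.0], [1.0, 0.0, -0.0], [-0.0, 0.0, -1.0]]
ft_force: [-0.2, -1.5, -3.0]
grip_width: 0.0351
gripper_force: 30.6
```

>>> {"name": "jog_arm", "arguments": {
  "hand": [0.03,0.03,0.03,0.03,0.03],
  "travel": [
    [0,0,-0.0004],
    [0,0,-0.0003],
    [0,0,-0.0003],
    [0,0,0],
    [0,0,0]
  ],
  "yaw": [0,0,0,0,0]
}}

```text
time_s: 32.38
position: [0.6255, -0.165, 0.0331]
tool_rot: [[0.0, 1.0, 0.0], [1.0, -0.0, -0.0], [-0.0, 0.0, -1.0]]
ft_force: [-1.8, 0.7, 5.4]
grip_width: 0.0351
gripper_force: 31.1
```

Contact. I'll release, rise and clear away.

>>> {"name": "jog_arm", "arguments": {
  "hand": [0.04,0.05,0.065,0.065,0.065],
  "travel": [
    [0,0,0],
    [0,0,0],
    [0,0,0],
    [0,0,0.04],
    [0,0,0.05]
  ],
  "yaw": [0,0,0,0,0]
}}

```text
time_s: 33.0
position: [0.6249, -0.1647, 0.1227]
tool_rot: [[0.0, 1.0, -0.002], [1.0, -0.0, 0.001], [0.001, -0.002, -1.0]]
ft_force: [0.1, 0.7, 0.0]
grip_width: 0.0648
gripper_force: 0.0
```

>>> {"name": "jog_arm", "arguments": {
  "hand": [0.065,0.065,0.065,0.065,0.065],
  "travel": [
    [0,0,0.06],
    [-0.05,0,0.02],
    [-0.06,0,0],
    [-0.06,0,0],
    [-0.04,0,0]
  ],
  "yaw": [0,0,0,0,0]
}}

```text
time_s: 33.62
position: [0.4132, -0.1645, 0.2028]
tool_rot: [[0.0, 1.0, 0.0], [1.0, -0.0, -0.0], [-0.0, 0.0, -1.0]]
ft_force: [-0.6, -0.4, 0.1]
grip_width: 0.065
gripper_force: 0.0
```

>>> {"name": "jog_arm", "arguments": {
  "hand": [0.065,0.065,0.065,0.065,0.065],
  "travel": [
    [0,0,0],
    [0,0,0],
    [0,0,0],
    [0,0,0],
    [0,0,0]
  ],
  "yaw": [0,0,0,0,0]
}}

```text
time_s: 34.25
position: [0.4157, -0.1649, 0.2024]
tool_rot: [[-0.0, 1.0, -0.0], [1.0, 0.0, 0.0], [0.0, -0.0, -1.0]]
ft_force: [0.7, 0.3, 0.0]
grip_width: 0.0649
gripper_force: 0.0
```

Run:
```python
from h import *
f=lambda n,y,x:cv2.resize(env.get_image(n)[y:y+75,x:x+200,::-1],(800,300),interpolation=cv2.INTER_CUBIC)
cv2.imwrite("pics/fin.png",np.vstack([f("top",165,230),f("scene",260,215)]))
```

```text
(no output)
```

View pics/fin.png

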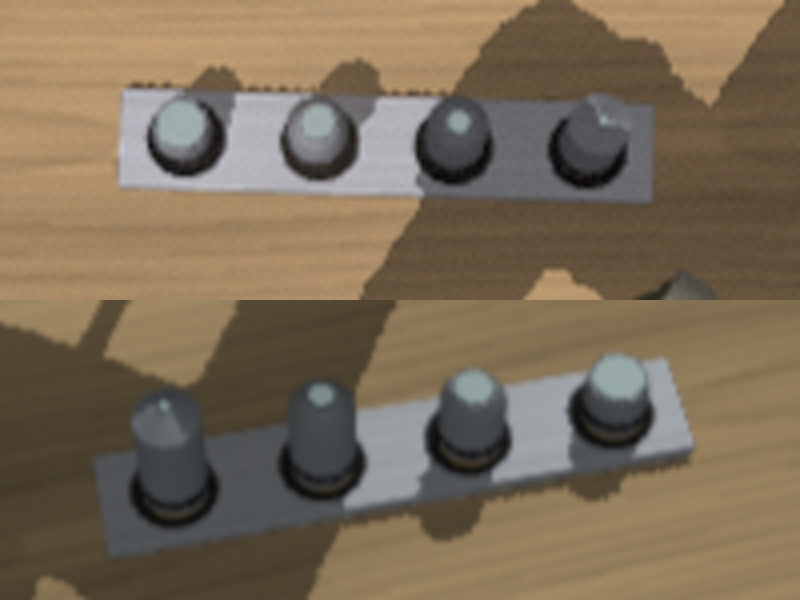

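The final views show all four upright on their pads in the right order. Front lenses in the top crop are at (183,122), (319,121), (458,122) and (603,118). A quick numeric check of the centring comes first, then I'll hand in.

Run:
```python
from h import *
T=dict(P=((183,122),(617,378),.048,(.6345,.0752)),Q=((319,121),(473,386),.064,(.6316,-.0045)),R=((458,122),(321,394),.080,(.6285,-.0843)),S=((603,118),(164,406),.096,(.6254,-.1645)))
for k,(a,b,z,t) in T.items():
    p=atz(rayn("top",(a[0]/4+230-.4,a[1]/4+165-.4)),z)[:2];q=atz(rayn("scene",(b[0]/4+215-.4,(b[1]-300)/4+260-.4)),z)[:2]
    print(k,((p-t)*1e3).round(1),((q-t)*1e3).round(1))
```

```text
P [ 2.1 -0.8] [ 1.8 -0.2]
Q [ 1.6 -0.4] [1.  0.6]
R [0.1 0.3] [-0.   0.3]
S [1.5 0. ] [1.3 0.6]
```

All are within about 2 mm of centre, so I'll hand in.

```bash
python3 -c "
from rig import env
print(env.close_job())"
```

```text
the job is handed in; nothing more can be done
None
```

All four objectives stand upright on the pads, shortest nearest the microscope to longest farthest, each within about 2 mm of its pad's centre by the last camera check, and the job was handed in at about 34 s of the 104 s allowed.

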